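# Set the drying-box vent to half

## Task

Two flower-drying boxes stand on the table with their vents fully open. On the box with the round vent hole, take the knob of the shutter plate and slide it one stop on, so that it clicks into its middle stop and half covers the hole; then let go. Leave the shutter of the box with the square hole fully open.

Things in the scene. Friction and masses are not known exactly. Their poses are not given: they have to be found in the camera images.
- round_box: fixed plywood drying box, 130 (x) by 220 (y) mm, lid 67 mm and dark rails 76 mm high, round 64 mm vent hole in the lid at y = +50 mm. Origin: centre of the underside, z up. The shutter plate lies on the -y side of the hole and slides toward +y over it. A like box with a square 62 mm hole stands elsewhere; which is on the left varies; each is turned up to 0.3 rad
- round_knob (a point): centre of the top of the upright wooden knob on the round-hole box's aluminium shutter plate: cylinder, 22 mm diameter, 40 mm tall (top 112 mm, foot 72 mm above the table), moves with the plate. Stops with the knob at x = 0 and y = -60 (start), -20 and +20 mm of the box, beside white marks on the rails
- round_shutter (a joint): slide of the round-hole box's shutter plate in m, growing toward the box's +y; sprung stops at 0 (fully open, start), 0.04 (half) and 0.08 (closed, end of travel). Going from one stop to the next takes up to about 4 N; past half way it is drawn into the next one
- square_shutter (a joint): the same slide on the box with the square hole: 0 is fully open (start), 0.04 half, 0.08 closed

How it is judged (in metres and radians):
At the end, for the whole second after the job is handed in: the round-hole box's shutter rests at its middle stop (40 mm of travel, within 10 mm), half covering the hole, and the square-hole box's shutter is still fully open (within 12 mm) (value of joint round_shutter between 0.03 and 0.05 m and velocity of joint round_shutter between -0.01 and 0.01 m/s and value of joint square_shutter below 0.012 m); the robot touches nothing.
It fails at once if the shutter of the square-hole box is moved out of its open stop (value of joint square_shutter above 0.02 m).
It also fails if it takes over 32 s, if anything falls off the work surface, if the arm or the gripper's body presses on something with over 40 N, if the wrist force passes 120 N, or if a joint passes its speed limit or range.

## Robot

A 6-joint arm with a two-finger parallel gripper is mounted at the origin on a cart in front of the work surface, level with it; the furniture and walls round the work are solid. World frame = base frame: x ahead of the robot, y to its left, z up, the work surface at z = 0. Lengths are in m, angles in degrees, forces in N, time in s.
With the tool pointing down it reaches from about 0.35 to 0.85 m from the base axis. Payload 8.1 kg.
Tool frame: the origin (TCP) lies on the centre line of the jaws, within the pads' length; the fingertips stand 25 mm ahead of it and the grasp point (between the pads) lies 6 mm ahead of it (ctrl.nose_length is the distance from the TCP to the fingertips, in m); z points along the fingers, y is the line along which they close (so a half turn about z gives the same grasp; the last joint's range is limited). The gripper opens to 93 mm and grips with 3 to 60 N. Pads are 15 mm wide; open, the fingers measure 128 mm over their backs; the gripper's body (75 mm by 188 mm) begins 65 mm behind the grasp point.
Start: joints at [-78.174, 7.471, 85.268, -0, 87.261, -4.893], TCP at [0.173, -0.575, 0.244] pointing down, gripper open.
Joint ranges: [-169.43, 169.43], [-51.17, 129.36], [1.28, 143.12], [-76.62, 256.62], [0, 156.53], [-152.29, 152.29]. Speed limits (degrees/s): [136.94, 136.94, 159.86, 180, 180, 180].

## Interface

Orientations are given as a 3x3 rotation matrix whose columns are the frame's x, y, z axes.
In Python, from rig import ctrl gives the robot as it stands.
- The arm moves only by the shell command python3 -m jog 'ROWS'. ROWS is JSON, a list of rows, each a list of 7 numbers: the turn, a rotation vector about the tool's x, y, z in rad, then the shift along the tool's x, y, z in mm, then the finger opening in mm, from 0 to 93. In form: [[rx, ry, rz, x, y, z, gripper], ...]. A call has exactly 10 rows; each row shifts and turns the commanded pose from where the row before left it, along the tool's axes as they then stand; what a row does not reach is not made up. A row lasts 1/12 s, in which the tool goes at most 41.7 mm and 7.16 degrees, less where a joint would pass 70% of its speed; a pose out of reach is approached as far as the arm can. A call with a gripper value outside its range is refused whole. The fingers move at their own pace and stop on an object; the grip force is fixed at half the most. Time passes only in rows, so rows that do not move let the fingers close, or fill a call up. It gives the time, the measured TCP pose, the force, the opening and the grip force at its end, in the units of the state.
- ctrl.observe(): the state, without advancing time (a new reading comes with each control period).
- ctrl.snapshot(name): name is "side" or "top"; returns a dict with "img" (400x640x3 uint8, blue, green, red), "fx", "fy", "cx", "cy" (pixels), "eye" and "attitude" of the camera in the world. Camera axes: x right, y down, z forward; pixel columns grow to the right and rows downward; lengths in m; the calibration is good to about 2 mm. A picture is of the moment at which its call begins. There is no depth.
- ctrl.job_done(): hands the job in; it is judged then, once.
The state is a dict: "t": time; "joint_positions": joint angles; "dq": joint speeds; "effort": joint torques, N m; "position": TCP position; "tcp_rot": TCP orientation; "wrist_force": force on the tool from outside, world axes, zero at the start; "ft_torque": the same for the moment, N m; "width": finger opening in m; "grasp_force": force on a finger pad.
Only numpy, scipy, OpenCV 4.12 (cv2) and the standard library are available. Lean on these libraries where they do the work, as an engineer would, in place of code of your own. Each camera call takes 0.05 s, during which the arm holds its last target. There are 200 camera calls.

## Working session

There is one attempt and no reset: what is moved stays moved. The work goes in short steps, Python scripts to look and compute and a shell command to move; the robot and the scene stay as the last step left them, time stands still between calls to the robot, and variables do not carry over. Pictures are saved under pics/ and viewed, at most 10 in all, crops included, and the job is handed in when it is done.

```bash
mkdir -p pics; python3 - <<'E'
from rig import ctrl
import cv2,json
for n in("top","side"):
    s=ctrl.snapshot(n); cv2.imwrite(f"pics/{n}0.png",s["img"])
    print(n,{k:(v.tolist() if hasattr(v,'tolist') else v) for k,v in s.items() if k!="img"})
o=ctrl.observe(); print(o["t"],o["position"],o["tcp_rot"],o["width"])
E
```

```text
top {'fx': 505.4741386745734, 'fy': 505.4741386745734, 'cx': 321.25603983075445, 'cy': 200.8386774076419, 'eye': [0.3805547225323236, -0.019650809959108083, 1.3173720497310453], 'attitude': [[0.021623537149825293, -0.9981319561457364, 0.05714036018276352], [-0.9997661838980848, -0.021587434866687353, 0.0012490755531737608], [-1.3228421558673104e-05, -0.05715400927811054, -0.9983653735223625]]}
side {'fx': 422.6983890254944, 'fy': 422.6983890254944, 'cx': 318.34971777303116, 'cy': 203.42077078303373, 'eye': [0.22111606605346143, 0.7818608225189639, 0.8699186161141798], 'attitude': [[-0.9511520651998225, -0.2184778520869288, 0.2181219315282043], [-0.30801801099432097, 0.6238648626648232, -0.7182739992755575], [0.02084835171458289, -0.7503732812938393, -0.6606854659753775]]}
0.1 [ 0.17253087 -0.5741743   0.24268997] [[ 9.57724410e-01  2.87687075e-01 -3.19762995e-04]
 [ 2.87687208e-01 -9.57723053e-01  1.61978194e-03]
 [ 1.59745935e-04 -1.64329642e-03 -9.99998637e-01]] 0.09302633582946923
```

View pics/top0.png

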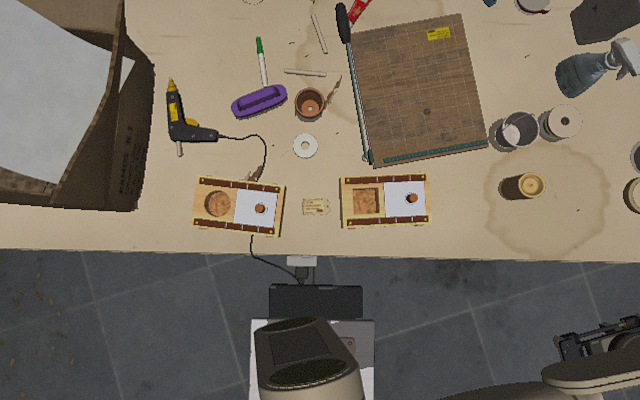

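View pics/side0.png

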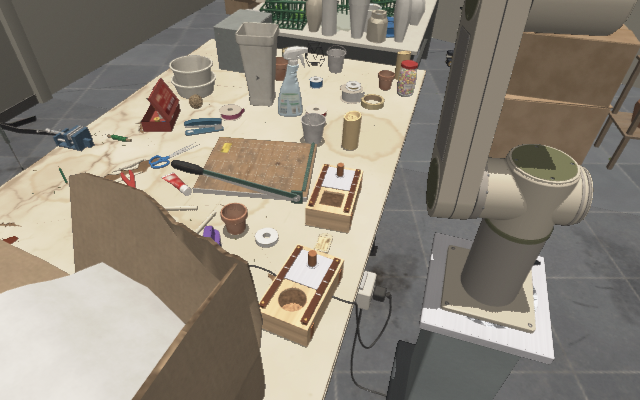

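The top view shows the round-hole box on the left: hole at about (218,203), knob at about (261,209). The square-hole box is on the right, with its knob at about (412,198). I'll enlarge both views of the round box.

```bash
python3 - <<'E'
import cv2
a=cv2.imread("pics/top0.png")[165:245,185:295]; b=cv2.imread("pics/side0.png")[235:345,255:350]
cv2.imwrite("pics/c1.png",cv2.resize(a,None,fx=7,fy=7,interpolation=cv2.INTER_CUBIC))
cv2.imwrite("pics/c2.png",cv2.resize(b,None,fx=5,fy=5,interpolation=cv2.INTER_CUBIC))
E
```

```text
(no output)
```

View pics/c1.png

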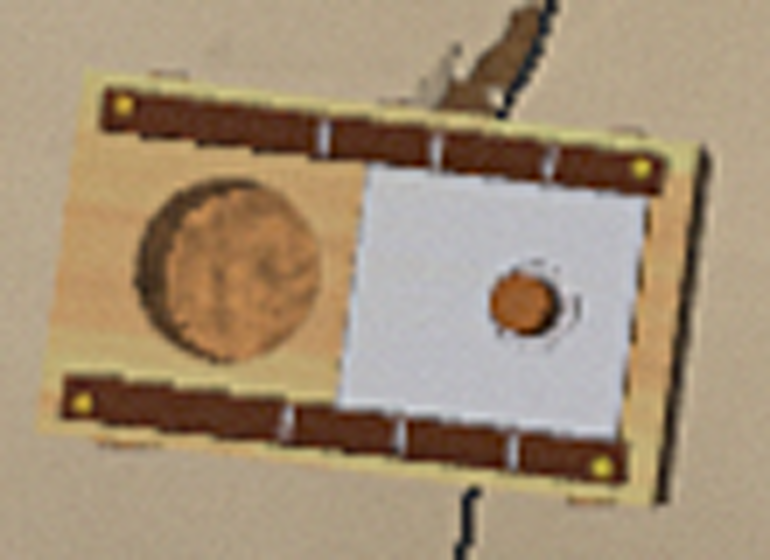

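View pics/c2.png

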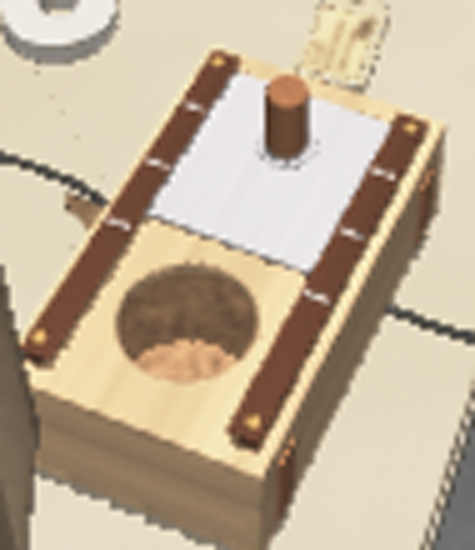

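The crops show the knob top at (522,303) in c1 and (288,92) in c2. The white marks are at (323,138), (436,150) and (549,164) on the upper rail, and (288,423), (401,437) and (513,450) on the lower rail.

```bash
cat > h.py <<'E'
import numpy as np
from rig import ctrl
def ray(s,p,z):
    d=np.array(s["attitude"])@[(p[0]-s["cx"])/s["fx"],(p[1]-s["cy"])/s["fy"],1]; e=np.array(s["eye"])
    return e+d*(z-e[2])/d[2]
def dist(R):
    o=ctrl.observe(); return o
E
python3 - <<'E'
from h import *
from scipy.spatial.transform import Rotation as Ro
t=ctrl.snapshot("top"); s=ctrl.snapshot("side")
c1=lambda u,v:((u+.5)/7-.5+185,(v+.5)/7-.5+165)
c2=lambda u,v:((u+.5)/5-.5+255,(v+.5)/5-.5+235)
m=np.array([ray(t,c1(*p),.076) for p in [(323,138),(436,150),(549,164),(288,423),(401,437),(513,450)]])
sc=np.array([ray(t,c1(*p),.076) for p in [(123,105),(641,167),(83,402),(602,466)]])
k1=ray(t,c1(522,303),.112);k2=ray(s,c2(288,92),.112)
y=(sc[0]-sc[1]+sc[2]-sc[3])[:2];y/=np.linalg.norm(y)
print("marks mid",(m[:3]+m[3:])/2,"pitch",np.linalg.norm(m[0]-m[2])/2)
print("k top,side",k1,k2,"ydir",y,np.degrees(np.arctan2(-y[0],y[1])))
x=np.array([y[1],-y[0]])
o=ctrl.observe();R=o["tcp_rot"];
sq=ray(t,(412,198),.112);print("square knob",sq)
# target: tool y along box x or box y
yw=np.array([*y,0]);xw=np.array([*x,0])
for n,Y in(("close along box y",yw),("close along box -y",-yw),("box x",xw),("box -x",-xw)):
    T=np.c_[np.cross(Y,[0,0,-1]),Y,[0,0,-1]]
    print(n,Ro.from_matrix(R.T@T).as_rotvec(degrees=True))
E
```

```text
marks mid [[0.4374054  0.21040909 0.076     ]
 [0.43369622 0.17058701 0.076     ]
 [0.42980675 0.13095188 0.076     ]] pitch 0.04007827159939482
k top,side [0.42956337 0.12970208 0.112     ] [0.4299067 0.133616  0.112    ] ydir [0.09911207 0.99507628] -5.688041809835337
square knob [ 0.461023   -0.23475999  0.112     ]
close along box y [-7.67316011e-03 -8.72318976e-02 -1.57590334e+02]
close along box -y [-6.26198441e-02  5.50821549e-03  2.24096425e+01]
box x [-5.07598525e-02 -4.25518922e-02 -6.75903483e+01]
box -x [-4.73665086e-02  5.65031745e-02  1.12409632e+02]
```

```bash
python3 -m jog '[[0,0,0.098,0,0,0,93],[0,0,0.098,0,0,0,93],[0,0,0.098,0,0,0,93],[0,0,0.097,0,0,0,93],[0,0,0,30,0,0,93],[0,0,0,30,0,0,93],[0,0,0,30,0,0,93],[0,0,0,30,0,0,93],[0,0,0,30,0,0,93],[0,0,0,30,0,0,93]]'
python3 -m jog '[[0,0,0,0,-35,0,93],[0,0,0,0,-35,0,93],[0,0,0,0,-35,0,93],[0,0,0,0,-35,0,93],[0,0,0,0,-35,0,93],[0,0,0,0,-35,0,93],[0,0,0,0,-35,0,93],[0,0,0,0,-35,0,93],[0,0,0,0,-35,0,93],[0,0,0,0,-35,0,93]]'
python3 -m jog '[[0,0,0,0,-35,0,93],[0,0,0,0,-35,0,93],[0,0,0,0,-35,0,93],[0,0,0,0,-35,0,93],[0,0,0,0,-35,0,93],[0,0,0,0,-35,0,93],[0,0,0,0,-35,0,93],[0,0,0,0,-35,0,93],[0,0,0,0,-35,0,93],[0,0,0,0,-35,0,93]]'
cat >> h.py <<'E'
def go(x,y,z):
    o=ctrl.observe();R=o["tcp_rot"]
    print(o["t"],o["position"],R[:,1],"shift mm",1000*R.T@(np.array([x,y,z])-o["position"]),"F",o["wrist_force"],o["width"],o["grasp_force"])
E
python3 -c "from h import *;go(.4298,.1312,.107)"
```

```text
t: 1.03
position: [0.3531, -0.5923, 0.2433]
tcp_rot: [[0.995, -0.099, -0.0], [-0.099, -0.995, 0.0], [-0.0, -0.0, -1.0]]
wrist_force: [-0.5, -0.3, 0.0]
width: 0.093
grasp_force: 0.0
t: 1.87
position: [0.3862, -0.2425, 0.2435]
tcp_rot: [[0.995, -0.099, 0.0], [-0.099, -0.995, 0.0], [0.0, -0.0, -1.0]]
wrist_force: [0.3, 0.8, 0.4]
width: 0.0931
grasp_force: 0.0
t: 2.7
position: [0.4208, 0.1059, 0.2437]
tcp_rot: [[0.995, -0.099, 0.0], [-0.099, -0.995, 0.0], [0.0, -0.0, -1.0]]
wrist_force: [0.2, -1.3, 0.1]
width: 0.093
grasp_force: 0.0
2.7 [0.42077889 0.10589766 0.24371529] [-9.89971690e-02 -9.95087711e-01 -8.35249001e-05] shift mm [  6.40777846 -26.05968809 136.72048494] F [ 0.22864501 -1.31485018  0.06181444] 0.09297771575221682 0.0
```

```bash
python3 -m jog '[[0,0,0,3,-13,0,93],[0,0,0,3,-12,0,93],[0,0,0,0,0,20,93],[0,0,0,0,0,20,93],[0,0,0,0,0,20,93],[0,0,0,0,0,20,93],[0,0,0,0,0,20,93],[0,0,0,0,0,20,93],[0,0,0,0,0,16,93],[0,0,0,0,0,0,93]]'
python3 - <<'E'
from h import *
import cv2
go(.4298,.1312,.107)
s=ctrl.snapshot("side")["img"][200:350,230:390]
cv2.imwrite("pics/s1.png",cv2.resize(s,None,fx=4,fy=4,interpolation=cv2.INTER_CUBIC))
E
```

```text
t: 3.53
position: [0.427, 0.1274, 0.1039]
tcp_rot: [[0.995, -0.1, -0.006], [-0.1, -0.995, -0.001], [-0.006, 0.002, -1.0]]
wrist_force: [-0.0, 0.4, -0.4]
width: 0.0928
grasp_force: 0.0
3.5333 [0.42701372 0.12736622 0.10389824] [-0.09984001 -0.99500161  0.00194353] shift mm [ 2.37088049 -4.08677604 -3.12399819] F [-0.03921486  0.40491234 -0.44216649] 0.09283344140065761 0.0
```

View pics/s1.png

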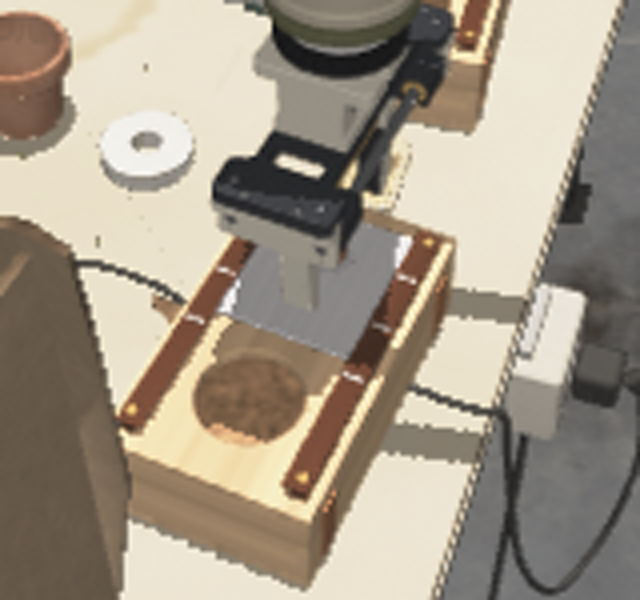

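The side view shows the fingers either side of the knob, above the plate between the rails, and the shutter still open. Next I make a small correction and close the fingers.

```bash
python3 -m jog '[[0,0,0,2,-4,-3,93],[0,0,0,0,0,0,93],[0,0,0,0,0,0,10],[0,0,0,0,0,0,10],[0,0,0,0,0,0,10],[0,0,0,0,0,0,10],[0,0,0,0,0,0,10],[0,0,0,0,0,0,10],[0,0,0,0,0,0,10],[0,0,0,0,0,0,10]]'
python3 -m jog '[[0,0,0,0,0,0,10],[0,0,0,0,0,0,10],[0,0,0,0,0,0,10],[0,0,0,0,0,0,10],[0,0,0,0,0,0,10],[0,0,0,0,0,0,10],[0,0,0,0,0,0,10],[0,0,0,0,0,0,10],[0,0,0,0,0,0,10],[0,0,0,0,0,0,10]]'
python3 -c "from h import *;go(.4338,.1710,.107)"
```

```text
t: 4.42
position: [0.4319, 0.1322, 0.1106]
tcp_rot: [[0.995, -0.099, -0.0], [-0.099, -0.995, 0.0], [-0.0, -0.0, -1.0]]
wrist_force: [0.3, -0.4, 0.1]
width: 0.0444
grasp_force: 0.0
t: 5.25
position: [0.4319, 0.1325, 0.1106]
tcp_rot: [[0.995, -0.099, 0.0], [-0.099, -0.995, 0.001], [0.0, -0.001, -1.0]]
wrist_force: [1.3, 5.3, -2.2]
width: 0.0212
grasp_force: 30.0
5.25 [0.43190577 0.13254618 0.11062401] [-9.89767642e-02 -9.95089484e-01 -7.19736314e-04] shift mm [ -1.92115602 -38.44986789   3.65165472] F [ 1.25827142  5.27581643 -2.20150563] 0.021197019288789098 29.9997541308403
```

Gripped. Next I slide it 39 mm toward the box's +y.

```bash
python3 -m jog '[[0,0,0,0,-5,0,10],[0,0,0,0,-5,0,10],[0,0,0,0,-5,0,10],[0,0,0,0,-5,0,10],[0,0,0,0,-5,0,10],[0,0,0,0,-5,0,10],[0,0,0,0,-5,0,10],[0,0,0,0,-4,0,10],[0,0,0,0,0,0,10],[0,0,0,0,0,0,10]]'
python3 - <<'E'
from h import *
import cv2
go(.4338,.1710,.107)
s=ctrl.snapshot("side")["img"][200:350,230:390]
cv2.imwrite("pics/s2.png",cv2.resize(s,None,fx=4,fy=4,interpolation=cv2.INTER_CUBIC))
E
```

```text
t: 6.08
position: [0.4358, 0.1712, 0.1106]
tcp_rot: [[0.995, -0.098, 0.0], [-0.098, -0.995, -0.0], [0.0, 0.0, -1.0]]
wrist_force: [0.9, 1.6, -0.3]
width: 0.0216
grasp_force: 30.0
6.0833 [0.43577835 0.17121275 0.11061591] [-9.83767109e-02 -9.95149239e-01  1.22869648e-04] shift mm [-1.9478895   0.4058985   3.61592681] F [ 0.91951035  1.58000633 -0.33471327] 0.02155326479172907 29.99983549118042
```

View pics/s2.png

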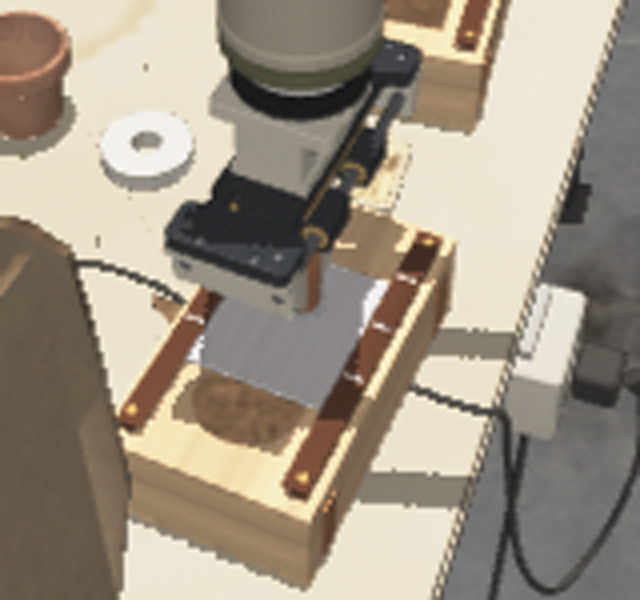

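The plate now covers about half the hole, and its front edge is near (320,400) in the crop. Next I open the fingers and go straight up.

```bash
python3 -m jog '[[0,0,0,0,0,0,93],[0,0,0,0,0,0,93],[0,0,0,0,0,0,93],[0,0,0,0,0,0,93],[0,0,0,0,0,0,93],[0,0,0,0,0,0,93],[0,0,0,0,0,0,93],[0,0,0,0,0,0,93],[0,0,0,0,0,0,93],[0,0,0,0,0,0,93]]'
python3 -m jog '[[0,0,0,0,0,-15,93],[0,0,0,0,0,-15,93],[0,0,0,0,0,-15,93],[0,0,0,0,0,-15,93],[0,0,0,0,0,-15,93],[0,0,0,0,0,-15,93],[0,0,0,0,0,-15,93],[0,0,0,0,0,-15,93],[0,0,0,0,0,-15,93],[0,0,0,0,0,0,93]]'
python3 -m jog '[[0,0,0,0,30,0,93],[0,0,0,0,30,0,93],[0,0,0,0,30,0,93],[0,0,0,0,30,0,93],[0,0,0,0,30,0,93],[0,0,0,0,0,0,93],[0,0,0,0,0,0,93],[0,0,0,0,0,0,93],[0,0,0,0,0,0,93],[0,0,0,0,0,0,93]]'
python3 - <<'E'
from h import *
import cv2
go(.4338,.1710,.107)
s=ctrl.snapshot("side")["img"][150:350,230:390]
cv2.imwrite("pics/s3.png",cv2.resize(s,None,fx=3,fy=3,interpolation=cv2.INTER_CUBIC))
s=ctrl.snapshot("top")["img"][150:260,180:450]
cv2.imwrite("pics/t3.png",cv2.resize(s,None,fx=2.9,fy=2.9,interpolation=cv2.INTER_CUBIC))
E
```

```text
t: 6.97
position: [0.4358, 0.171, 0.1106]
tcp_rot: [[0.995, -0.099, -0.0], [-0.099, -0.995, -0.0], [0.0, 0.0, -1.0]]
wrist_force: [0.6, 0.7, 0.3]
width: 0.0833
grasp_force: 0.0
t: 7.8
position: [0.4373, 0.1714, 0.249]
tcp_rot: [[0.995, -0.099, 0.005], [-0.099, -0.995, 0.001], [0.005, -0.002, -1.0]]
wrist_force: [0.8, -0.5, 1.1]
width: 0.0929
grasp_force: 0.0
t: 8.63
position: [0.4209, 0.0227, 0.2454]
tcp_rot: [[0.995, -0.097, -0.0], [-0.097, -0.995, 0.0], [-0.0, -0.0, -1.0]]
wrist_force: [-0.0, -0.2, -1.5]
width: 0.0933
grasp_force: 0.0
8.6333 [0.42089988 0.02268867 0.24535177] [-9.74725662e-02 -9.95238186e-01 -2.29531486e-04] shift mm [  -1.55573517 -148.83074739  138.38664641] F [-0.01141641 -0.22025119 -1.50636118] 0.09325648373768965 0.0
```

View pics/s3.png

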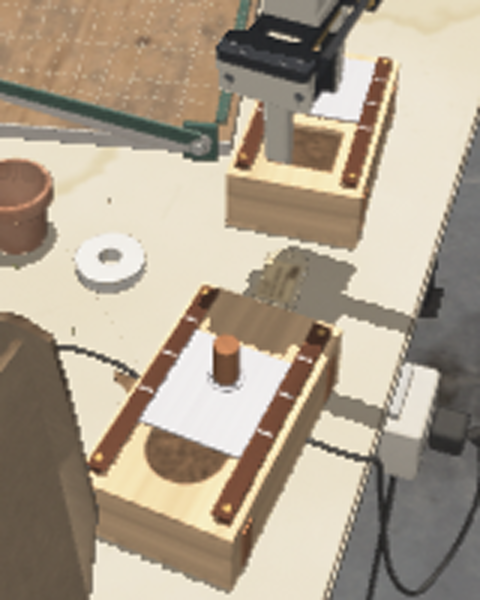

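View pics/t3.png

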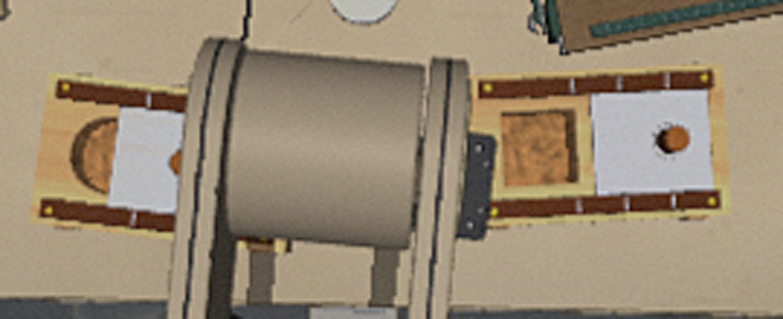

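The round hole is half covered, with the knob at (227,345) in the side crop beside the middle marks. The square shutter is still fully open, and the arm is clear of everything.

```bash
python3 -c "from rig import ctrl;print(ctrl.job_done())"
```

```text
the job is handed in; nothing more can be done
None
```

The round-hole box's shutter now sits at its middle stop with the hole half covered, the square-hole box's shutter is still fully open, and the job is handed in with the arm clear (no verdict was returned).

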